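Set and lock the batch number on a leather-marking head

TASK

Set the marking head to batch number 4 7 2 for the next hides: roll its thumbwheels until 4, 7, 2 read from left to right on the line of the red index tips, as seen from the side where those tips are. Then lock the number by gently laying the locking bar down flat in its slots across the wheels, red end in the red cheek, and leave it fully home; do not disturb the mallet, spool, bottle or jar standing about.

Things in the scene. Friction and masses are not known exactly. Their poses are not given: they have to be found in the camera images.
- head: number-marking head, fixed: grey base 124 x 206 x 14 mm; two cheek plates 8 mm thick, 76 mm wide in x, at y = +83 mm (red) and -83 mm (grey), with three black thumbwheels between them on an axle along y. Origin: centre of its underside, on the table; z up. The number is read from the +x side: from there, left to right, wheel1 (y = -46 mm), wheel2 (0), wheel3 (+46 mm)
- axle (a point): axle centre in the middle wheel, 80 mm above the table; axes as the head's. Wheels: 24 mm wide, 22 mm apart; rim radius 48 mm with white digits 0-9 every 36 degrees (face of 0 red, others black). Between digits, brass ridges 4 mm thick stand out to 58 mm radius, 26 mm apart at the rim, 32 mm at the tips: push a ridge near the top, +x or -x, to roll the wheel
- read_line (a point): reading line on the middle wheel: 36 degrees from the top towards +x, at the rim; marked by red tips of four slim index fingers between and beside the wheels (50 mm radius). With a digit on this line another face is exactly on top, ridges 18 degrees either side of the top; so set, the bar drops between these ridges on all wheels. A wheel over 5 degrees out holds the bar up
- wheel1 (a joint): first wheel (left as read; y = -46 mm in the head's frame). Angle in rad; grows as the wheel's top rolls towards the head's +x. Digit on the reading line = value / 0.6283 modulo 10 (4 at 2.513, 7 at 4.398, 2 at 1.257, and every 6.283 more or less). Turns endlessly both ways, no clicks; friction (0.12 N m, 2 to 3 N at the rim) holds it where it is left
- wheel2 (a joint): middle wheel (y = 0 in the head's frame); values as wheel1
- wheel3 (a joint): last wheel (right as read; y = +46 mm in the head's frame); values as wheel1
- slot_red (a point): centre of the floor of the open-topped slot in the red cheek, at x = 0, 130 mm above the table; axes as the head's. The slot is 33 mm wide in x (the grey one 23 mm), its sides straight for 10 mm, then flared outward; prongs and lips end 152 mm above the table
- slot_plain (a point): centre of the floor of the open-topped slot in the grey cheek, 23 mm wide, at x = 0, 130 mm above the table; axes as the head's
- bar_grip (a point): loose locking bar, 0.3-0.6 kg, at first flat on the table left or right: steel, 20 wide, 14 high, 190 mm long along its y; +y end red, 30 wide. Above its middle, on two posts, a wooden grip 66 long (y), 18 wide, 26 mm high. This point: centre of the wooden grip, 43 mm above the bar's underside; z up. Home, its axes are the head's and this point is 173 mm above the table
- bar_red_end (a point): point on the bar's underside at its red end, 83 mm along +y from the grip; meets slot_red when the bar is home. Beyond it an end flange (44 mm wide, 18 high, 5 thick, from y = 91 mm) passes just outside the cheek
- bar_plain_end (a point): point on the bar's underside at its plain steel end, 83 mm along -y from the grip; meets slot_plain when home. Beyond it an end flange (34 mm wide, 18 high, 5 thick, from y = -89 mm) passes just outside the cheek
- mallet: bystander: mallet lying down, about 240 mm along its x, white head 74 x 100 x 60 mm at the -x end, wooden handle; origin on the table below its middle
- spool: bystander: green thread spool wound with tan thread, 68 mm across, 106 mm tall, standing; origin at its underside
- dye: bystander: amber bottle of edge dye, 64 mm across, 135 mm tall, standing; origin at its underside
- tin: bystander: brown wax jar with brass lid, 72 mm across, 60 mm tall, standing; origin at its underside
Things that resemble listed ones, but are neither listed nor needed, are in the scene too. What is shaped like the part that bears bar_grip but green is not meant.

How it is judged (in metres and radians):
At the end, for the whole second after the job is handed in: wheel1, wheel2 and wheel3 have 4, 7 and 2 on the reading line to within 0.11 rad (6 degrees); the locking bar lies at rest in its slots, red end in the red cheek: each end point within 8 mm of its slot point and no more than 3 mm above the slot floor; robot clear ((value of joint wheel1 between -3.8799 and -3.6599 rad or value of joint wheel1 between 2.4033 and 2.6233 rad or value of joint wheel1 between 8.6865 and 8.9065 rad or value of joint wheel1 between 14.9696 and 15.1896 rad) and (value of joint wheel2 between -1.995 and -1.775 rad or value of joint wheel2 between 4.2882 and 4.5082 rad or value of joint wheel2 between 10.5714 and 10.7914 rad or value of joint wheel2 between 16.8546 and 17.0746 rad) and (value of joint wheel3 between -5.1365 and -4.9165 rad or value of joint wheel3 between 1.1466 and 1.3666 rad or value of joint wheel3 between 7.4298 and 7.6498 rad or value of joint wheel3 between 13.713 and 13.933 rad) and distance between bar_red_end and slot_red below 0.008 m and distance between bar_plain_end and slot_plain below 0.008 m and z of each of bar_red_end, bar_plain_end in the frame of head below 0.133 m and linear speed of bar below 0.01 m/s); the robot touches nothing.
It fails at once if a bystander (mallet, spool, dye bottle, wax jar) is pushed more than 30 mm or knocked over (distance of any of mallet, spool, dye, tin from where it was at the start of the episode above 0.03 m or angle between any of mallet, spool, dye, tin's own z axis and vertical above 0.5 rad).
It fails at once if the locking bar is dropped or forced onto the head (more than 80 N) (contact force between bar and head above 80 N).
It also fails if it takes over 72 s, if anything falls off the work surface, if the arm or the gripper's body presses on something with over 40 N, if the wrist force passes 120 N, or if a joint passes its speed limit or range.

ROBOT

A 6-joint arm with a two-finger parallel gripper is mounted at the origin on the work surface. World frame = base frame: x ahead of the robot, y to its left, z up, the work surface at z = 0. Lengths are in m, angles in degrees, forces in N, time in s.
With the tool pointing down it reaches from about 0.35 to 0.775 m from the base axis. Payload 5.5 kg.
Tool frame: the origin (TCP) lies at the very end of the fingers, on their centre line; the grasp point (between the pads) lies env.grasp_offset behind it (env.grasp_offset is the distance from the TCP to the grasp point, in m); z points along the fingers, y is the line along which they close (so a half turn about z gives the same grasp; the last joint's range is limited). The gripper opens to 85 mm and grips with 20 to 120 N. Pads are 22 mm wide; open, the fingers measure 114 mm over their backs; the gripper's body (76 mm by 85 mm) begins 54 mm behind the grasp point. The pads swing forward as they close: fully open they stand 13 mm farther back than shut.
Start: joints at [59.725, 17.945, 2.641, 74.691, 0, 82.002], TCP at [0.218, 0.532, 0.231] pointing down, gripper open.
Joint ranges: [-158.12, 158.12], [-49.38, 96.58], [-58.88, 72.47], [-126.05, 133.96], [-84.25, 85.87], [-180, 180]. Speed limits (degrees/s): [147.25, 147.25, 180, 180, 180, 180].

INTERFACE

Orientations are given as a 3x3 rotation matrix whose columns are the frame's x, y, z axes.
In Python, from rig import env gives the robot as it stands.
- The arm moves only by the tool arm_command, never from a script. Its argument "plan" is a list of rows, each a list of 7 numbers: the closure, from -1 (fully open) to 1 (shut), then the shift along the tool's x, y, z in mm, then the turn, a rotation vector about the tool's x, y, z in rad. A call has exactly 10 rows; each row is the pose to reach, as a shift and turn from the pose commanded when the call began, along the tool's axes at that moment; what a row does not reach only later rows make up. A row lasts 1/8 s, in which the tool goes at most 62.5 mm and 10.7 degrees, less where a joint would pass 70% of its speed; a pose out of reach is approached as far as the arm can. A call with a gripper value outside its range is refused whole. The fingers move at their own pace and stop on an object; "newtons" is the grip in N (left out, the last holds). Time passes only in rows, so rows that repeat a pose let the fingers close, or fill a call up. It gives the time, the measured TCP pose, the force, the opening and the grip force at its end, in the units of the state.
- env.read_state(): the state, without advancing time (a new reading comes with each control period).
- env.get_image(name): name is "scene" or "top" or "wrist"; returns a dict with "frame" (384x512x3 uint8, blue, green, red), "intrinsics" (3x3 intrinsics, pixels), "pose" (4x4, takes a point from camera to world coordinates); the wrist camera has in their place "tool_from_camera" (4x4, takes a point from camera to tool coordinates, whose origin is the TCP and whose axes are the flange's). Camera axes: x right, y up, looking along -z (the intrinsics and any distortion apply to the point x, -y, -z); pixel columns grow to the right and rows downward; lengths in m; the calibration is good to about 2 mm. A picture is of the moment at which its call begins: read the wrist's pose just before it. There is no depth.
- env.hand_in(): hands the job in; it is judged then, once.
Trained networks look in a picture, given as the dict that the camera call returned (one of the last four; its "shot" number tells which), for a name from the list of things; names that differ only in an ending like _2 or _b are one class to them, and where a whole thing is asked for, a point or a joint stands for the part that bears it (a point fixed in the world has none). Each returns a list of dicts, best first, with "p" (0 to 1); they miss things now and then, are a little off and sometimes report something else, mostly with a low value. They report only what shows in the picture. A call takes as long as a camera call. They do not tell look-alikes from the thing itself.
- env.find_in(picture, label): "xy" ([column, row] in pixels, amid what is visible of it).
- env.regions_of(picture, label): "region" (384x512 bool, what is visible of it) and "xy" ([column, row] in pixels, amid what is visible of it).
- env.tip_of(picture, label): "xy" ([column, row] in pixels: a listed point, or the origin of a listed thing).
The state is a dict: "time": time; "q": joint angles; "qvel": joint speeds; "effort": joint torques, N m; "eef_pos": TCP position; "orientation": TCP orientation; "contact_force": force on the tool from outside, world axes, zero at the start; "torque": the same for the moment, N m; "finger_gap": finger opening in m; "grasp_force": force on a finger pad.
Only numpy, scipy, OpenCV 4.12 (cv2) and the standard library are available. Lean on these libraries where they do the work, as an engineer would, in place of code of your own. Each camera call takes 0.05 s, during which the arm holds its last target. There are 200 camera calls.

## Working session

There is one attempt and no reset: what is moved stays moved. The work goes in short steps, Python scripts to look and compute and a tool call to move; the robot and the scene stay as the last step left them, time stands still between calls to the robot, and variables do not carry over. Pictures are saved under pics/ and viewed, at most 10 in all, crops included, and the job is handed in when it is done.

Besides the shell and the picture viewer there is one more tool, called after "Emit:" as name(argument=value, ...), one argument or row to a line, values as JSON. arm_command: Moves the arm, as the interface text tells. Its arguments: {"type":"object","properties":{"plan":{"type":"array","items":{"type":"array","items":{"type":"number"}}},"newtons":{"type":"number"}},"required":["plan"]}

```bash
ls; mkdir -p pics
python3 - <<'E'
from rig import env
import cv2,numpy as np
s=env.read_state();print(s['time'],s['eef_pos'],s['orientation'],env.grasp_offset,s['finger_gap'])
a=env.get_image('scene');b=env.get_image('top')
for n,p in(('scene',a),('top',b)):
    cv2.imwrite(f'pics/{n}0.png',p['frame']);print(n,p['intrinsics'],np.round(p['pose'],4).tolist())
    for l in['head','axle','slot_red','slot_plain','read_line','bar_grip','bar_red_end','bar_plain_end','mallet','spool','dye','tin']:
        print(l,[(np.round(d['xy']).tolist(),round(d['p'],2)) for d in env.tip_of(p,l)][:3])
E
```

```text
pics
0.0 [0.21771872 0.53163977 0.23041529] [[-9.25355151e-01  3.79100246e-01 -9.21494567e-04]
 [ 3.79101271e-01  9.25353901e-01 -1.54423127e-03]
 [ 2.67290139e-04 -1.77830212e-03 -9.99998383e-01]] 0.0187 0.08543686097203375
scene [[352.96640318   0.         254.80427877]
 [  0.         352.96640318 186.01227317]
 [  0.           0.           1.        ]] [[0.3737, -0.5637, 0.7366, 1.4351], [0.9275, 0.2321, -0.2929, -0.3817], [-0.0059, 0.7927, 0.6096, 0.8496], [0.0, 0.0, 0.0, 1.0]]
head [([277.0, 213.0], 0.87)]
axle [([280.0, 196.0], 0.79)]
slot_red [([302.0, 178.0], 0.96)]
slot_plain [([260.0, 193.0], 0.79)]
read_line [([285.0, 191.0], 0.75)]
bar_grip [([301.0, 253.0], 0.75), ([181.0, 174.0], 0.73), ([157.0, 214.0], 0.69)]
bar_red_end [([156.0, 208.0], 0.87), ([103.0, 186.0], 0.75), ([274.0, 262.0], 0.62)]
bar_plain_end [([165.0, 188.0], 0.93), ([169.0, 237.0], 0.87), ([326.0, 258.0], 0.86)]
mallet [([335.0, 176.0], 0.75), ([156.0, 212.0], 0.56)]
spool [([237.0, 194.0], 0.64)]
dye [([343.0, 228.0], 0.8)]
tin [([216.0, 264.0], 0.6)]
top [[442.19963918   0.         253.66199687]
 [  0
[... 189 characters left out ...]
0, 0.0, 0.0, 1.0]]
head [([223.0, 183.0], 0.83), ([222.0, 181.0], 0.33)]
axle [([224.0, 181.0], 0.85)]
slot_red [([194.0, 186.0], 0.9), ([257.0, 238.0], 0.4)]
slot_plain [([247.0, 168.0], 0.59), ([356.0, 215.0], 0.47)]
read_line [([215.0, 168.0], 0.59), ([164.0, 137.0], 0.24)]
bar_grip [([396.0, 293.0], 0.84), ([318.0, 294.0], 0.82), ([360.0, 210.0], 0.68)]
bar_red_end [([289.0, 298.0], 0.94), ([415.0, 307.0], 0.72), ([258.0, 119.0], 0.66)]
bar_plain_end [([351.0, 190.0], 0.85), ([206.0, 109.0], 0.76), ([342.0, 285.0], 0.71)]
mallet [([125.0, 230.0], 0.86)]
spool [([254.0, 238.0], 0.76)]
dye [([167.0, 138.0], 0.89), ([357.0, 242.0], 0.55)]
tin [([312.0, 139.0], 0.94), ([356.0, 241.0], 0.19)]
```

Run:
```python
import cv2
for n in('scene','top'):
    cv2.imwrite(f'pics/{n}1.png',cv2.resize(cv2.imread(f'pics/{n}0.png'),(800,600),interpolation=cv2.INTER_CUBIC))
```

```text
(no output)
```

View pics/scene1.png

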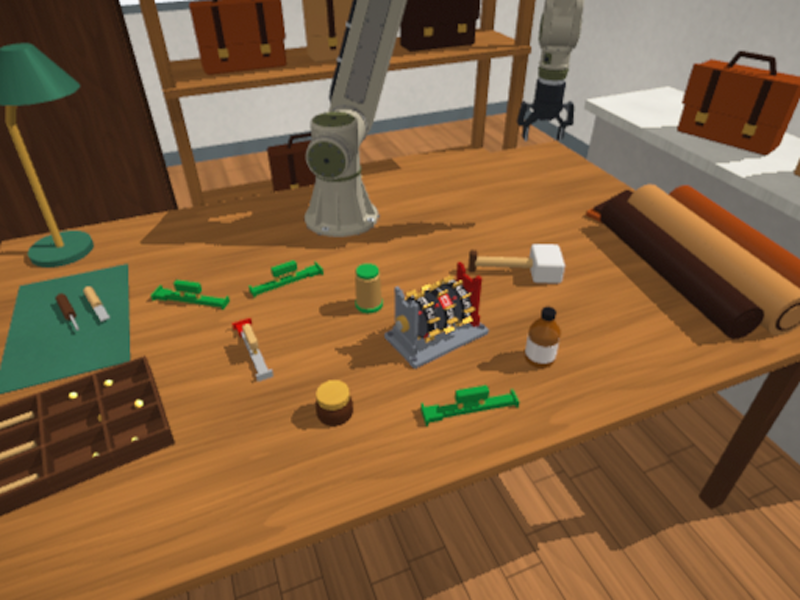

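View pics/top1.png

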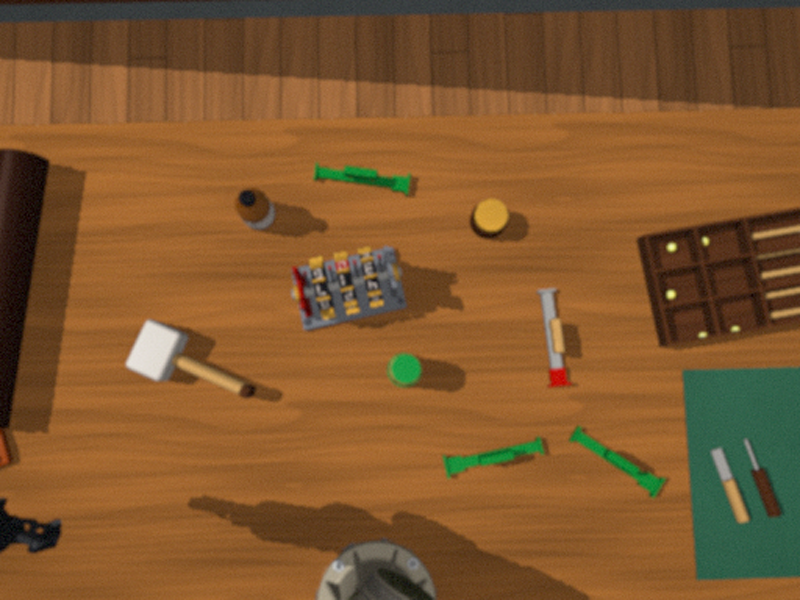

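The head sits at about (280,305) in the scene view. Its red cheek is towards world +y and its reading side faces away from the robot. The real bar, with the red end and wooden grip, is at (555,337) in the top view. The three green look-alikes are to be ignored.

```bash
cat > h.py <<'E'
import numpy as np,cv2
from rig import env
from scipy.optimize import least_squares
from scipy.spatial.transform import Rotation as R
def cam(p,T=None):
    if T is None: T=p.get('pose')
    if T is None:
        s=env.read_state();W=np.eye(4);W[:3,:3]=s['orientation'];W[:3,3]=s['eef_pos'];T=W@np.array(p['tool_from_camera'])
    return np.array(p['intrinsics']),np.array(T)
def proj(c,X):
    K,T=c;q=(np.atleast_2d(X)-T[:3,3])@T[:3,:3];q=q*[1,-1,-1];q=q@K.T
    return q[:,:2]/q[:,2:]
def onplane(c,uv,z):
    K,T=c;d=np.linalg.inv(K)@[*uv,1];d=T[:3,:3]@(d*[1,-1,-1]);return T[:3,3]+d*(z-T[2,3])/d[2]
def place(v,P): # v=x,y,yaw
    c,s=np.cos(v[2]),np.sin(v[2]);P=np.atleast_2d(P);return np.c_[v[0]+c*P[:,0]-s*P[:,1],v[1]+s*P[:,0]+c*P[:,1],P[:,2]]
HEAD=dict(head=(0,0,0),axle=(0,0,.08),slot_red=(0,.083,.13),slot_plain=(0,-.083,.13),read_line=(.0282,0,.1188))
BAR=dict(bar_grip=(0,0,.043),bar_red_end=(0,.083,0),bar_plain_end=(0,-.083,0))
def fit(obs,model,v0): # obs: list of (cam,label,uv)
    f=lambda v:np.concatenate([(proj(c,place(v,model[l]))[0]-uv)for c,l,uv in obs])
    r=least_squares(f,v0,loss='soft_l1',f_scale=2.);return r.x,np.round(r.fun).astype(int)
def move(pos,xdir=None,ydir=None,state=None):
    """rows to go to tool-down pose: shift mm, rotvec in current tool frame"""
    s=state or env.read_state();O=np.array(s['orientation'])
    if xdir is not None: x=np.array([*xdir[:2],0.]);x/=np.linalg.norm(x);z=np.array([0,0,-1.]);G=np.c_[x,np.cross(z,x),z]
    else: G=O
    return np.round(O.T@(np.array(pos)-s['eef_pos'])*1000,1),np.round(R.from_matrix(O.T@G).as_rotvec(),3)
E
python3 - <<'E'
from h import *
a=env.get_image('scene');b=env.get_image('top');ca,cb=cam(a),cam(b)
near={'a':(277,200),'b':(223,180)}
obs=[];ob=[]
for p,c,n,m in((a,ca,(280,195),(160,212)),(b,cb,(223,180),(356,215))):
    for l in HEAD:
        ds=[d for d in env.tip_of(p,l) if np.hypot(*(np.array(d['xy'])-n))<45]
        if ds: obs.append((c,l,np.array(ds[0]['xy'])))
    for l in BAR:
        ds=[d for d in env.tip_of(p,l) if np.hypot(*(np.array(d['xy'])-m))<40]
        print(l,[np.round(d['xy']).tolist() for d in ds])
        if ds: ob.append((c,l,np.array(ds[0]['xy'])))
print(fit(obs,HEAD,[.45,.05,.2]));print([fit(ob,BAR,[.37,-.27,y]) for y in(3.1,-1.6)])
for l,u in dict(mallet=(125,230),spool=(259,238),dye=(163,132),tin=(313,139)).items(): print(l,onplane(cb,u,0.05).round(3))
E
```

```text
bar_grip [[161.0, 215.0]]
bar_red_end [[157.0, 211.0]]
bar_plain_end [[140.0, 194.0], [162.0, 189.0], [171.0, 238.0]]
bar_grip [[357.0, 215.0]]
bar_red_end [[355.0, 241.0]]
bar_plain_end [[350.0, 193.0]]
(array([0.5985275 , 0.04595128, 0.27775976]), array([ 3,  1, -1,  1,  0,  1,  1, -3, -1,  1,  0, -3, -5,  1, -1,  4,  2,
        0,  3,  0]))
[(array([ 0.47713036, -0.35843972,  4.56692268]), array([ -3,  -2,   3,  28,  19,  14,   0,   4,   1, -48,   0,  54])), (array([ 0.47713041, -0.35843973, -1.71626358]), array([ -3,  -2,   3,  28,  19,  14,   0,   4,   1, -48,   0,  54]))]
mallet [0.462 0.328 0.05 ]
spool [ 0.428 -0.065  0.05 ]
dye [0.754 0.215 0.05 ]
tin [ 0.721 -0.237  0.05 ]
```

Run:
```python
from h import *
h=np.array([np.cos(.278),np.sin(.278)])
print(move([.56,.035,.36],-h))
p=env.get_image('wrist');print(np.round(p['tool_from_camera'],3).tolist(),p['intrinsics'][0])
```

```text
(array([-504.9, -330.3, -128.7]), array([ 0.   ,  0.   , -0.667]))
[[0.0, 0.958, 0.286, 0.074], [1.0, -0.0, -0.0, -0.0], [-0.0, 0.286, -0.958, -0.142], [0.0, 0.0, 0.0, 1.0]] [285.4687495    0.         250.97705483]
```

Emit:
arm_command(
  plan=[
    [1, -50, -33, -13, 0, 0, -0.067],
    [1, -100, -66, -26, 0, 0, -0.13],
    [1, -150, -99, -39, 0, 0, -0.2],
    [1, -200, -132, -52, 0, 0, -0.27],
    [1, -250, -165, -64, 0, 0, -0.33],
    [1, -300, -198, -77, 0, 0, -0.4],
    [1, -350, -231, -90, 0, 0, -0.47],
    [1, -400, -264, -103, 0, 0, -0.53],
    [1, -450, -297, -116, 0, 0, -0.6],
    [1, -505, -330, -129, 0, 0, -0.667],
  ],
)

```text
time: 3.5
eef_pos: [0.5593, 0.0358, 0.3606]
orientation: [[-0.961, -0.277, 0.001], [-0.277, 0.961, 0.0], [-0.001, -0.0, -1.0]]
contact_force: [1.6, 0.3, 0.5]
finger_gap: 0.0002
grasp_force: 0.0
```

Run:
```python
from h import *
s=env.read_state();print(s['time'],s['eef_pos'],s['q'])
w=env.get_image('wrist');b=env.get_image('top');a=env.get_image('scene')
c=cam(w)
obs=[]
for p,c in((w,c),(b,cam(b)),(a,cam(a))):
    for l in HEAD:
        for d in env.tip_of(p,l)[:1]:
            print(l,np.round(d['xy']),round(d['p'],2));
            e=proj(c,place([.5985,.046,.278],HEAD[l]))[0]
            if np.hypot(*(e-d['xy']))<50: obs.append((c,l,np.array(d['xy'])))
print(fit(obs,HEAD,[.598,.046,.278]))
n=[o for o in obs if o[0] is obs[0][0]]
print(fit(n,HEAD,[.598,.046,.278]))
print('bar',onplane(cam(b),(357,215),.043),onplane(cam(b),(355,241),0.01),onplane(cam(b),(350,193),0.01))
f=w['frame'];cv2.imwrite('pics/w1.png',cv2.resize(f,(800,600),interpolation=cv2.INTER_CUBIC))
```

```text
3.5 [0.55930286 0.03584297 0.36055884] [-4.54978205e+00  1.64787038e+01  1.86191701e+01  9.20777450e+01
  1.84856954e-02 -2.06092890e+01]
head [246. 169.] 0.58
axle [244. 180.] 0.95
slot_red [305. 196.] 0.89
slot_plain [443. 143.] 0.7
read_line [245. 210.] 0.95
head [222. 186.] 0.77
axle [221. 180.] 0.73
slot_plain [248. 169.] 0.78
read_line [214. 167.] 0.8
head [278. 215.] 0.81
axle [281. 196.] 0.75
slot_red [302. 173.] 0.58
slot_plain [259. 195.] 0.7
read_line [287. 189.] 0.88
(array([0.59863286, 0.03921552, 0.23283499]), array([ 1,  3,  2,  3,  2, -1,  1, -1,  2, -2,  1,  0,  1,  1,  5,  1,  0,
        1, -2,  2, -4,  4,  0,  0, -3,  4]))
(array([0.59662644, 0.03666119, 0.19787993]), array([ 0,  1,  1,  2,  0,  0, -1, -3]))
bar [ 0.48815661 -0.35987309  0.043     ] [ 0.41129578 -0.35785037  0.01      ] [ 0.55860032 -0.34997231  0.01      ]
```

View pics/w1.png

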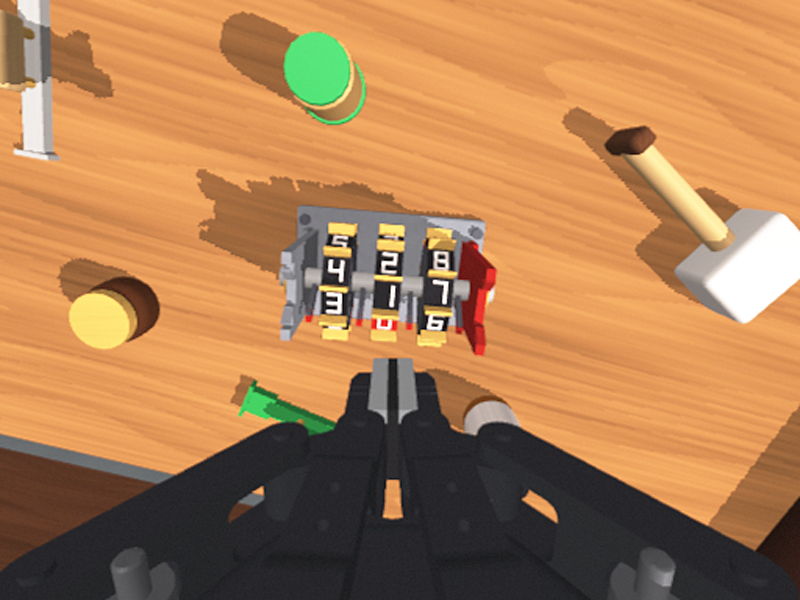

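The wrist view shows, from the back to the reading side:

| Wheel | Digits |
|---|---|
| wheel1 | 5, 4, 3 |
| wheel2 | 2, 1, red 0 |
| wheel3 | 8, 7, 6 |

The red index tips are at row ~320 of 600. The base's back corners are at (303,206) and (486,219).

```bash
cat > wheels.py <<'E'
from h import *
def ang(c,v,y,uv): # angle from top (towards +x) of rim point seen at uv row
    th=np.radians(np.arange(-70,71,.5));P=np.c_[.048*np.sin(th),np.full(len(th),y),.08+.048*np.cos(th)]
    q=proj(c,place(v,P));return np.degrees(th[np.argmin(np.hypot(*(q-uv).T))])
E
python3 - <<'E'
from wheels import *
H=dict(HEAD,b1=(-.062,-.103,.014),b2=(-.062,.103,.014))
w=env.get_image('wrist');c=cam(w)
obs=[(c,l,np.array(u)) for l,u in dict(axle=(244,180),slot_red=(305,196),read_line=(245,210)).items()]
obs+=[(c,'b1',np.array([303,206])*.64),(c,'b2',np.array([486,219])*.64)]
v,r=fit(obs,H,[.598,.046,.24]);print(v,r)
for w,y,L in((1,-.046,{4:(336,270),3:(334,303)}),(2,0,{2:(390,264),1:(392,296),0:(385,324)}),(3,.046,{8:(440,261),7:(440,292),6:(435,322)})):
    for d,u in L.items():
        a=ang(c,v,y,np.array(u)*.64);print(w,d,a,'read value deg',(d*36+a*-1+36)%360)
E
```

```text
[0.59538737 0.04140727 0.19763551] [ 2  2  1  0 -1 -2 -5  0 -1  1]
1 4 -25.5 read value deg 205.5
1 3 10.0 read value deg 134.0
2 2 -36.5 read value deg 144.5
2 1 -3.0000000000000004 read value deg 75.0
2 0 34.0 read value deg 2.0
3 8 -44.5 read value deg 8.5
3 7 -11.0 read value deg 299.0
3 6 24.5 read value deg 227.5
```

Run:
```python
from h import *
v=[.596,.040,.205]
print(move(place(v,(.02,0,.23))[0],-np.array([np.cos(.205),np.sin(.205)])))
```

```text
(array([-56.6,  -9.5, 129.7]), array([0.   , 0.   , 0.073]))
```

Emit:
arm_command(
  plan=[
    [1, -20, -3, 45, 0, 0, 0.03],
    [1, -40, -7, 90, 0, 0, 0.05],
    [1, -57, -10, 130, 0, 0, 0.073],
    [1, -57, -10, 130, 0, 0, 0.073],
    [1, -57, -10, 130, 0, 0, 0.073],
    [1, -57, -10, 130, 0, 0, 0.073],
    [1, -57, -10, 130, 0, 0, 0.073],
    [1, -57, -10, 130, 0, 0, 0.073],
    [1, -57, -10, 130, 0, 0, 0.073],
    [1, -57, -10, 130, 0, 0, 0.073],
  ],
)

```text
time: 5.7
eef_pos: [0.616, 0.0437, 0.2298]
orientation: [[-0.979, -0.204, 0.0], [-0.204, 0.979, 0.0], [-0.0, 0.0, -1.0]]
contact_force: [-1.2, 0.7, -0.5]
finger_gap: 0.0001
grasp_force: 0.0
```

Run:
```python
from h import *
s=env.read_state();print(s['time'],s['eef_pos'])
w=env.get_image('wrist');c=cam(w)
for l in HEAD: print(l,[(np.round(d['xy']).tolist(),round(d['p'],2)) for d in env.tip_of(w,l)[:1]])
v=[.596,.040,.205]
print(proj(c,place(v,[(-.038,-.083,.152),(-.038,.083,.152),(-.062,-.103,.014),(-.062,.103,.014)]))*800/512)
cv2.imwrite('pics/w2.png',cv2.resize(w['frame'],(800,600),interpolation=cv2.INTER_CUBIC))
```

```text
5.7 [0.61597671 0.04366426 0.22976846]
head [([251.0, 148.0], 0.57)]
axle [([252.0, 157.0], 0.66)]
slot_red [([348.0, 174.0], 0.79)]
slot_plain [([158.0, 167.0], 0.77)]
read_line [([250.0, 200.0], 0.8)]
[[219.67805287 199.32800857]
 [564.74338159 199.50299312]
 [257.05352493 154.39371434]
 [527.3290106  154.53664725]]
```

View pics/w2.png

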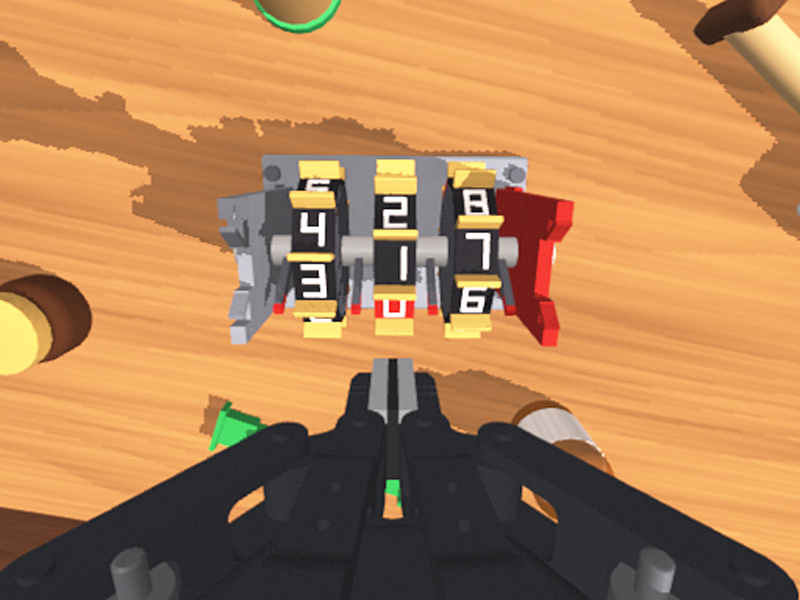

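The head fills rows 155–345: base back corners at (263,155) and (528,155), digits clear, cheeks' prongs at (225,200) and (570,205).

```bash
cat > m.py <<'E'
# shift (mm) in tool axes of the current pose for a head-frame target list
from h import *
V=[0,0,0]
def mv(pts):
    s=env.read_state();O=np.array(s['orientation']);P=place(V,pts)
    for p,q in zip(pts,P): print(np.round(np.array(p)*1000),np.round(O.T@(q-s['eef_pos'])*1000,1))
E
python3 - <<'E'
from wheels import *
H=dict(HEAD,b1=(-.062,-.103,.014),b2=(-.062,.103,.014))
w=env.get_image('wrist');c=cam(w)
obs=[(c,l,np.array(u)) for l,u in dict(axle=(252,157),slot_red=(348,174),slot_plain=(158,167),read_line=(250,200)).items()]
obs+=[(c,'b1',np.array([263,155])*.64),(c,'b2',np.array([528,155])*.64)]
v,r=fit(obs,H,[.598,.046,.2]);print(v,r)
for w,y,L in((1,-.046,{4:(314,230),3:(314,281)}),(2,0,{2:(397,213),1:(400,263),0:(394,308)}),(3,.046,{8:(476,205),7:(479,250),6:(473,300)})):
    for d,u in L.items():
        a=ang(c,v,y,np.array(u)*.64);print(w,d,a,'value deg',d*36+a-36)
    print('ridges',proj(c,place(v,[(.058*np.sin(t),y,.08+.058*np.cos(t)) for t in np.radians(((a+18)%36)+np.array([-72,-36,0]))]))[:,1]/.64)
E
```

```text
[0.59578708 0.04117312 0.18329773] [ 0  3  0 -1 -2  2  2 -2 -2 -2  2  2]
1 4 -23.0 value deg 85.0
1 3 12.000000000000002 value deg 84.0
ridges [192.21174494 256.9776818  315.05035063]
2 2 -36.0 value deg 0.0
2 1 -2.0 value deg -2.0
2 0 34.5 value deg -1.5
ridges [176.56386084 233.05934293 298.36841278]
3 8 -44.0 value deg 208.0
3 7 -12.000000000000002 value deg 204.0
3 6 24.5 value deg 204.5
ridges [169.10641145 216.61252945 283.67639864]
```

```bash
sed -i 's/^V=.*/V=[.5958,.0412,.195]/' m.py
python3 - <<'E'
from m import *
mv([(-.06,-.046,.17),(-.06,-.046,.113),(0,-.046,.132),(0,0,.132),(.065,0,.106),(0,.046,.132)])
E
```

```text
[-60. -46. 170.] [ 80.8 -43.7  59.6]
[-60. -46. 113.] [ 80.8 -43.7 116.6]
[  0. -46. 132.] [ 20.8 -44.3  97.6]
[  0.   0. 132.] [20.3  1.7 97.6]
[ 65.   0. 106.] [-44.7   1.  123.6]
[  0.  46. 132.] [19.8 47.7 97.6]
```

Emit:
arm_command(
  plan=[
    [1, 50, -30, 20, 0, 0, 0],
    [1, 81, -44, 60, 0, 0, 0],
    [1, 78, -44, 117, 0, 0, 0],
    [1, 68, -44, 111, 0, 0, 0],
    [1, 58, -44, 103.5, 0, 0, 0],
    [1, 47, -44, 99, 0, 0, 0],
    [1, 37, -44, 97.6, 0, 0, 0],
    [1, 27, -44, 97.6, 0, 0, 0],
    [1, 17, -44, 97.6, 0, 0, 0],
    [1, 17, -44, 97.6, 0, 0, 0],
  ],
)

```text
time: 7.3
eef_pos: [0.6104, -0.0027, 0.133]
orientation: [[-0.979, -0.204, 0.003], [-0.204, 0.979, 0.0], [-0.003, -0.001, -1.0]]
contact_force: [0.1, 0.4, 0.3]
finger_gap: -0.0002
grasp_force: 0.0
```

Emit:
arm_command(
  plan=[
    [1, 0, 0, -40, 0, 0, 0],
    [1, -37, 45, -40, 0, 0, 0],
    [1, -63, 45, -18, 0, 0, 0],
    [1, -60, 45, 26, 0, 0, 0],
    [1, -52, 45, 22, 0, 0, 0],
    [1, -42, 45, 12, 0, 0, 0],
    [1, -32, 45, 5, 0, 0, 0],
    [1, -21, 45, 1, 0, 0, 0],
    [1, -10, 45, 0, 0, 0, 0],
    [1, 0, 45, 0, 0, 0, 0],
  ],
)

```text
time: 8.55
eef_pos: [0.6007, 0.0412, 0.1361]
orientation: [[-0.979, -0.204, 0.007], [-0.204, 0.979, 0.0], [-0.007, -0.001, -1.0]]
contact_force: [1.6, 1.7, 8.8]
finger_gap: 0.0004
grasp_force: 3.7
```

Emit:
arm_command(
  plan=[
    [1, 7, 0, 0, 0, 0, 0],
    [1, 7, 0, 0, 0, 0, 0],
    [1, 7, 0, -25, 0, 0, 0],
    [1, -33, 0, -25, 0, 0, 0],
    [1, -33, 0, 0, 0, 0, 0],
    [1, -22, 0, 0, 0, 0, 0],
    [1, -12, 0, 0, 0, 0, 0],
    [1, -2, 0, 0, 0, 0, 0],
    [1, 7, 0, 0, 0, 0, 0],
    [1, 7, 0, 0, 0, 0, 0],
  ],
)

```text
time: 9.8
eef_pos: [0.5913, 0.0395, 0.1329]
orientation: [[-0.979, -0.203, -0.0], [-0.203, 0.979, -0.0], [0.0, -0.0, -1.0]]
contact_force: [0.6, 0.2, 0.4]
finger_gap: 0.0
grasp_force: 0.0
```

Emit:
arm_command(
  plan=[
    [1, 0, 0, -40, 0, 0, 0],
    [1, -34, 46, -40, 0, 0, 0],
    [1, -62, 46, -18, 0, 0, 0],
    [1, -61, 46, 19, 0, 0, 0],
    [1, -52, 46, 14, 0, 0, 0],
    [1, -42, 46, 7, 0, 0, 0],
    [1, -32, 46, 2, 0, 0, 0],
    [1, -22, 46, 0, 0, 0, 0],
    [1, -11, 46, 0, 0, 0, 0],
    [1, 0, 46, 0, 0, 0, 0],
  ],
)

```text
time: 11.05
eef_pos: [0.5824, 0.0845, 0.1327]
orientation: [[-0.979, -0.204, 0.001], [-0.204, 0.979, -0.0], [-0.001, -0.0, -1.0]]
contact_force: [2.9, 0.6, -0.8]
finger_gap: -0.0004
grasp_force: 1.1
```

Emit:
arm_command(
  plan=[
    [1, 0, 0, -40, 0, 0, 0],
    [1, -49, 0, -40, 0, 0, 0],
    [1, -70, 0, -18, 0, 0, 0],
    [1, -67, 0, 26, 0, 0, 0],
    [1, -59, 0, 22, 0, 0, 0],
    [1, -49, 0, 12, 0, 0, 0],
    [1, -39, 0, 5, 0, 0, 0],
    [1, -28, 0, 1, 0, 0, 0],
    [1, -17, 0, 0, 0, 0, 0],
    [1, -7, 0, 0, 0, 0, 0],
  ],
)

```text
time: 12.3
eef_pos: [0.5895, 0.0861, 0.133]
orientation: [[-0.979, -0.204, 0.002], [-0.204, 0.979, 0.0], [-0.002, -0.0, -1.0]]
contact_force: [2.5, 0.4, 0.6]
finger_gap: -0.0003
grasp_force: 1.2
```

Run:
```python
from m import *
mv([(-.004,.046,.132),(-.004,.046,.22),(.02,0,.22)])
```

```text
[ -4.  46. 132.] [6.5 0.8 1. ]
[ -4.  46. 220.] [  6.4   0.7 -87. ]
[ 20.   0. 220.] [-17.2 -45.5 -87. ]
```

Finish the stroke, raise, and look.

Emit:
arm_command(
  plan=[
    [1, 7, 0, 0, 0, 0, 0],
    [1, 7, 0, 0, 0, 0, 0],
    [1, 7, 0, -45, 0, 0, 0],
    [1, -10, -30, -88, 0, 0, 0],
    [1, -17, -46, -98, 0, 0, 0],
    [1, -17, -46, -98, 0, 0, 0],
    [1, -17, -46, -98, 0, 0, 0],
    [1, -17, -46, -98, 0, 0, 0],
    [1, -17, -46, -98, 0, 0, 0],
    [1, -17, -46, -98, 0, 0, 0],
  ],
)

```text
time: 13.55
eef_pos: [0.6155, 0.045, 0.2299]
orientation: [[-0.979, -0.204, -0.0], [-0.204, 0.979, 0.0], [0.0, 0.0, -1.0]]
contact_force: [0.1, 0.5, 0.1]
finger_gap: -0.0003
grasp_force: 0.0
```

Run:
```python
from m import *
w=env.get_image('wrist');c=cam(w)
for y,ds in((-.046,'543'),(0,'876'),(.046,'321')):
    t=np.radians([-54,-18,18,54,-36,0,36]);print(ds,np.round(proj(c,place(V,np.c_[.058*np.sin(t),0*t+y,.08+.058*np.cos(t)]))[:4]/.64).tolist(),'digits',np.round(proj(c,place(V,np.c_[.048*np.sin(t),0*t+y,.08+.048*np.cos(t)]))[4:]/.64).tolist())
cv2.imwrite('pics/w3.png',cv2.resize(w['frame'],(800,600),interpolation=cv2.INTER_CUBIC))
```

```text
543 [[310.0, 178.0], [306.0, 235.0], [309.0, 300.0], [317.0, 335.0]] digits [[310.0, 212.0], [310.0, 265.0], [314.0, 309.0]]
876 [[393.0, 178.0], [392.0, 236.0], [392.0, 301.0], [391.0, 336.0]] digits [[393.0, 213.0], [392.0, 266.0], [392.0, 309.0]]
321 [[475.0, 179.0], [479.0, 237.0], [475.0, 302.0], [466.0, 337.0]] digits [[475.0, 214.0], [474.0, 267.0], [469.0, 310.0]]
```

View pics/w3.png

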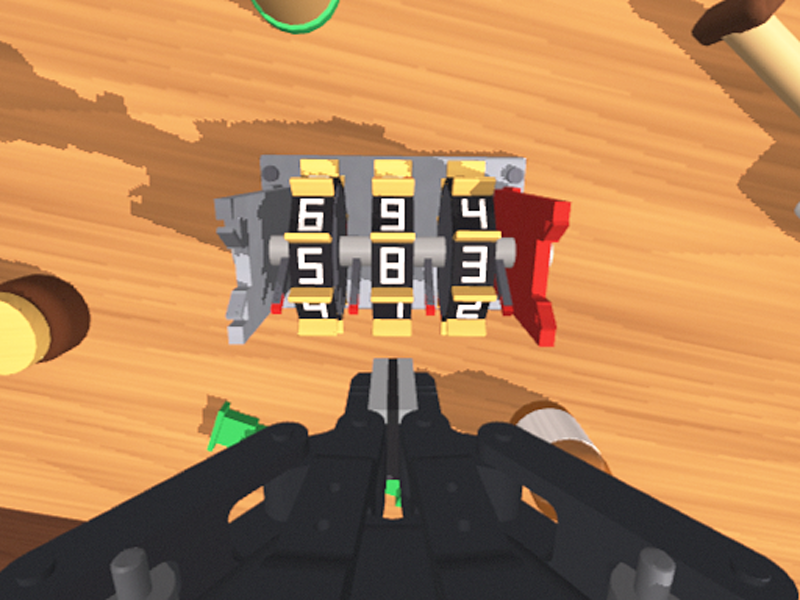

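All three wheels are set: 5, 8 and 3 are on top at row 265 as predicted, with ridges symmetric about the top, so 4, 7 and 2 are on the tips. Next is the bar.

Run:
```python
from m import *
print(move([.488,-.358,.23],[-1,-.05]))
```

```text
(array([ 207.2, -368.4,   -0. ]), array([ 0.   , -0.   ,  0.156]))
```

Emit:
arm_command(
  plan=[
    [1, 25, -45, -10, 0, 0, 0.02],
    [0, 50, -90, -10, 0, 0, 0.04],
    [-1, 75, -135, -10, 0, 0, 0.06],
    [-1, 100, -180, -10, 0, 0, 0.08],
    [-1, 125, -225, -10, 0, 0, 0.1],
    [-1, 152, -270, -5, 0, 0, 0.12],
    [-1, 180, -320, 0, 0, 0, 0.14],
    [-1, 207, -368, 0, 0, 0, 0.156],
    [-1, 207, -368, 0, 0, 0, 0.156],
    [-1, 207, -368, 0, 0, 0, 0.156],
  ],
)

```text
time: 14.85
eef_pos: [0.488, -0.3576, 0.23]
orientation: [[-0.999, -0.049, -0.0], [-0.049, 0.999, 0.001], [-0.0, 0.001, -1.0]]
contact_force: [0.1, 1.5, -0.4]
finger_gap: 0.0854
grasp_force: 0.0
```

Run:
```python
from m import *
w=env.get_image('wrist');c=cam(w);obs=[]
for l in BAR:
    ds=env.tip_of(w,l);print(l,[(np.round(d['xy']).tolist(),round(d['p'],2)) for d in ds[:2]])
    if ds: obs.append((c,l,np.array(ds[0]['xy'])))
v,r=fit(obs,BAR,[.488,-.358,1.6]);print(v,r)
print(move(place(v,(0,0,.1))[0],place([0,0,v[2]],(0,1,0))[0]))
print(env.read_state()['q'])
cv2.imwrite('pics/w4.png',cv2.resize(w['frame'],(800,600),interpolation=cv2.INTER_CUBIC))
```

```text
bar_grip [([253.0, 173.0], 0.97)]
bar_red_end [([248.0, 98.0], 0.96), ([414.0, 361.0], 0.87)]
bar_plain_end [([253.0, 225.0], 0.56)]
[ 0.48913335 -0.35567987  1.6657842 ] [-2  0  1  2  1 -2]
(array([ -0.4,   0.7, 130.3]), array([ 0.   ,  0.   , -0.044]))
[-4.37068443e+01  2.13516754e+01  7.35591565e+00  7.59975940e+01
  1.20698535e-02 -4.66488035e+01]
```

View pics/w4.png

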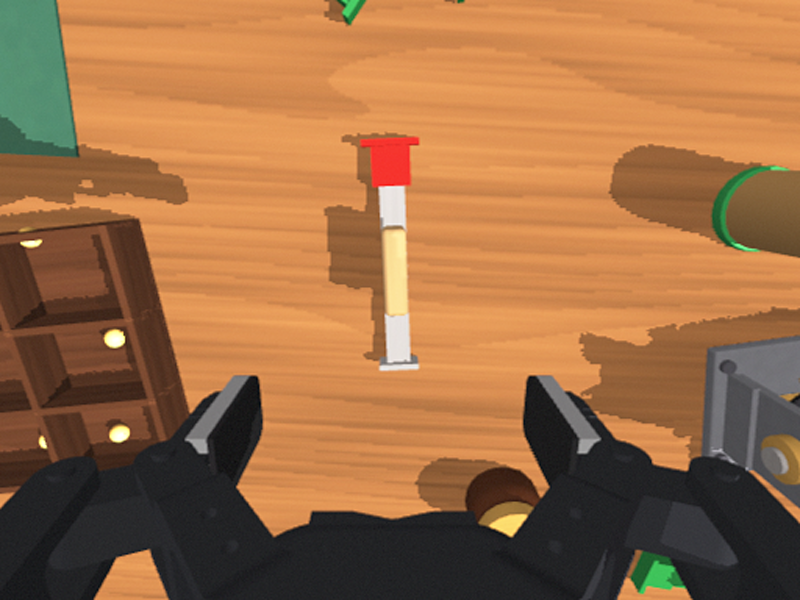

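The bar lies with its red end at (390,160), the grip at (396,272) and the plain end at (398,362). That agrees with the fit, so I'll grasp it.

Emit:
arm_command(
  plan=[
    [-1, 0, 0.5, 50, 0, 0, -0.044],
    [-1, 0, 0.5, 100, 0, 0, -0.044],
    [-1, 0, 0.5, 150, 0, 0, -0.044],
    [-1, 0, 0.5, 185, 0, 0, -0.044],
    [-1, 0, 0.5, 205, 0, 0, -0.044],
    [-1, 0, 0.5, 205, 0, 0, -0.044],
    [1, 0, 0.5, 205, 0, 0, -0.044],
    [1, 0, 0.5, 205, 0, 0, -0.044],
    [1, 0, 0.5, 205, 0, 0, -0.044],
    [1, 0, 0.5, 205, 0, 0, -0.044],
  ],
  newtons=70,
)

```text
time: 16.3
eef_pos: [0.4884, -0.3575, 0.0258]
orientation: [[-0.996, -0.093, 0.001], [-0.093, 0.996, -0.0], [-0.001, -0.001, -1.0]]
contact_force: [-1.0, 1.8, 3.0]
finger_gap: 0.0174
grasp_force: 68.4
```

Emit:
arm_command(
  plan=[
    [1, 0, 0, 0, 0, 0, 0],
    [1, 0, 0, 0, 0, 0, 0],
    [1, 0, 0, 0, 0, 0, 0],
    [1, 0, 0, -20, 0, 0, 0],
    [1, 0, 0, -65, 0, 0, 0],
    [1, 0, 0, -120, 0, 0, 0],
    [1, 0, 0, -175, 0, 0, 0],
    [1, 0, 0, -210, 0, 0, 0],
    [1, 0, 0, -210, 0, 0, 0],
    [1, 0, 0, -210, 0, 0, 0],
  ],
)

```text
time: 17.55
eef_pos: [0.4873, -0.3566, 0.2324]
orientation: [[-0.996, -0.093, -0.003], [-0.093, 0.996, 0.003], [0.003, 0.003, -1.0]]
contact_force: [-0.1, 0.8, -5.3]
finger_gap: 0.017
grasp_force: 69.2
```

Run:
```python
from m import *
print(env.read_state()['time'])
print(move(place(V,(0,0,.25))[0],[-np.sin(V[2]),np.cos(V[2])]))
```

```text
17.55
(array([-145. ,  386. ,  -16.8]), array([ 1.000e-03, -4.000e-03,  1.469e+00]))
```

Emit:
arm_command(
  plan=[
    [1, -16, 43, -10, 0, 0, 0.17],
    [1, -32, 86, -17, 0, 0, 0.34],
    [1, -48, 129, -17, 0, 0, 0.51],
    [1, -64, 172, -17, 0, 0, 0.68],
    [1, -80, 215, -17, 0, 0, 0.85],
    [1, -96, 258, -17, 0, 0, 1.02],
    [1, -113, 301, -17, 0, 0, 1.19],
    [1, -129, 344, -17, 0, 0, 1.36],
    [1, -145, 386, -17, 0, 0, 1.469],
    [1, -145, 386, -17, 0, 0, 1.469],
  ],
)

```text
time: 18.8
eef_pos: [0.5956, 0.0437, 0.2484]
orientation: [[-0.198, 0.98, -0.005], [0.98, 0.198, 0.001], [0.002, -0.005, -1.0]]
contact_force: [-0.5, -0.7, -4.8]
finger_gap: 0.0169
grasp_force: 69.9
```

Emit:
arm_command(
  plan=[
    [1, 0, 0, 0, 0, 0, 0],
    [1, 0, 0, 0, 0, 0, 0],
    [1, 0, 0, 0, 0, 0, 0],
    [1, 0, 0, 0, 0, 0, 0],
    [1, 0, 0, 10, 0, 0, 0],
    [1, 0, 0, 20, 0, 0, 0],
    [1, 0, 0, 30, 0, 0, 0],
    [1, 0, 0, 40, 0, 0, 0],
    [1, 0, 0, 48, 0, 0, 0],
    [1, 0, 0, 48, 0, 0, 0],
  ],
)

```text
time: 20.05
eef_pos: [0.596, 0.0406, 0.2031]
orientation: [[-0.194, 0.981, -0.002], [0.981, 0.194, 0.0], [0.0, -0.002, -1.0]]
contact_force: [0.3, 0.3, -3.6]
finger_gap: 0.0168
grasp_force: 69.7
```

Run:
```python
from m import *
w=env.get_image('wrist');c=cam(w);s=env.read_state();print(s['eef_pos'])
for l in ('slot_red','slot_plain','bar_red_end','bar_plain_end'):
    print(l,[(np.round(d['xy']).tolist(),round(d['p'],2)) for d in env.tip_of(w,l)[:2]])
print(move(place(V,(0,0,.2))[0],[-np.sin(V[2]),np.cos(V[2])]))
cv2.imwrite('pics/w5.png',cv2.resize(w['frame'],(800,600),interpolation=cv2.INTER_CUBIC))
t=env.get_image('top');a=env.get_image('scene')
cv2.imwrite('pics/ts5.png',np.vstack([cv2.resize(t['frame'][120:230,150:300],(600,300+0)),cv2.resize(a['frame'][140:250,210:360],(600,300))]))
```

```text
[0.59638175 0.04053372 0.20377244]
slot_red []
slot_plain []
bar_red_end [([252.0, 93.0], 0.97), ([383.0, 275.0], 0.61)]
bar_plain_end [([0.0, 352.0], 0.51)]
(array([ 0.9, -1. ,  4.6]), array([0.001, 0.   , 0.   ]))
```

View pics/w5.png

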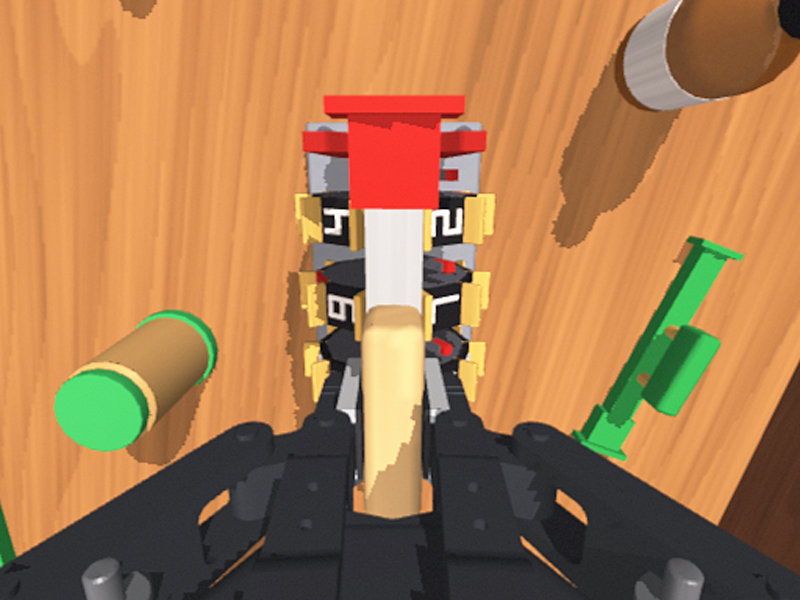

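The red block spans columns 348–440, centred between the red prongs at 303–486, and its flange is at row 97–113. Now to check the fit along the bar.

```bash
python3 - <<'E'
from m import *
w=env.get_image('wrist');c=cam(w);s=env.read_state();p=s['eef_pos']
O=s['orientation'];yaw=np.arctan2(-O[0,0],O[1,0]);print(yaw,V[2])
f=lambda v,q:np.round(proj(c,place(v,q))/.64).tolist()
print('cheek outer/inner top',f(V,[(-.038,.087,.152),(.038,.087,.152),(-.038,.079,.152),(.038,.079,.152)]))
b=[p[0],p[1],yaw];u=p[2]+.0187-.043
print('flange',f(b,[(-.022,.096,u+.018),(.022,.096,u+.018),(-.022,.091,u+.018),(.022,.091,u)]),'block in',f(b,[(-.015,.096,u+.014),(.015,.075,u+.014)]),'grip ends',f(b,[(0,.033,u+.056),(0,-.033,u+.056)]), 'red end',f(b,[(0,.083,u)]))
E
python3 - <<'E'
import cv2
im=cv2.imread('pics/ts5.png');print(im.shape)
E
```

```text
0.19504336090310956 0.195
cheek outer/inner top [[299.0, 129.0], [485.0, 129.0], [300.0, 150.0], [484.0, 150.0]]
flange [[322.0, 88.0], [467.0, 88.0], [323.0, 106.0], [458.0, 113.0]] block in [[346.0, 90.0], [440.0, 161.0]] grip ends [[395.0, 326.0], [395.0, 531.0]] red end [[394.0, 137.0]]
(600, 600, 3)
```

View pics/ts5.png

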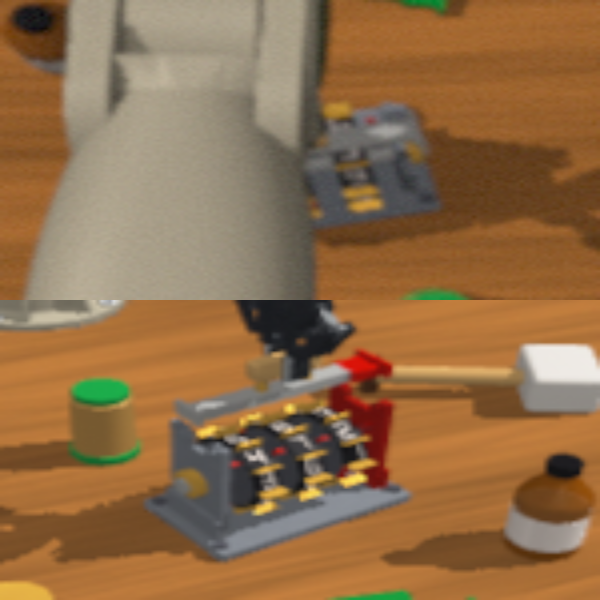

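Emit:
arm_command(
  plan=[
    [1, 2.3, 0, 3, 0, 0, 0],
    [1, 2.3, 0, 8, 0, 0, 0],
    [1, 2.3, 0, 13, 0, 0, 0],
    [1, 2.3, 0, 18, 0, 0, 0],
    [1, 2.3, 0, 23, 0, 0, 0],
    [1, 2.3, 0, 27, 0, 0, 0],
    [1, 2.3, 0, 31, 0, 0, 0],
    [1, 2.3, 0, 35, 0, 0, 0],
    [1, 2.3, 0, 38, 0, 0, 0],
    [1, 2.3, 0, 38, 0, 0, 0],
  ],
)

```text
time: 21.7
eef_pos: [0.5959, 0.0428, 0.1658]
orientation: [[-0.194, 0.981, -0.001], [0.981, 0.194, 0.0], [0.0, -0.0, -1.0]]
contact_force: [-0.5, 0.6, -5.3]
finger_gap: 0.0169
grasp_force: 69.9
```

No contact yet with the underside at about 140 mm; 10 mm remain.

Emit:
arm_command(
  plan=[
    [1, 0, 0, 1, 0, 0, 0],
    [1, 0, 0, 2, 0, 0, 0],
    [1, 0, 0, 3, 0, 0, 0],
    [1, 0, 0, 4, 0, 0, 0],
    [1, 0, 0, 5, 0, 0, 0],
    [1, 0, 0, 6, 0, 0, 0],
    [1, 0, 0, 7, 0, 0, 0],
    [1, 0, 0, 8, 0, 0, 0],
    [1, 0, 0, 9, 0, 0, 0],
    [1, 0, 0, 9, 0, 0, 0],
  ],
)

```text
time: 22.95
eef_pos: [0.5961, 0.0428, 0.157]
orientation: [[-0.194, 0.981, -0.0], [0.981, 0.194, 0.0], [0.0, -0.0, -1.0]]
contact_force: [-0.5, -0.1, -4.5]
finger_gap: 0.017
grasp_force: 69.9
```

Emit:
arm_command(
  plan=[
    [1, 0, 0, 0.5, 0, 0, 0],
    [1, 0, 0, 1, 0, 0, 0],
    [1, 0, 0, 1.5, 0, 0, 0],
    [1, 0, 0, 2, 0, 0, 0],
    [1, 0, 0, 2.3, 0, 0, 0],
    [1, 0, 0, 2.3, 0, 0, 0],
    [1, 0, 0, 2.3, 0, 0, 0],
    [1, 0, 0, 2.3, 0, 0, 0],
    [1, 0, 0, 2.3, 0, 0, 0],
    [1, 0, 0, 2.3, 0, 0, 0],
  ],
)

```text
time: 24.2
eef_pos: [0.5963, 0.0428, 0.1557]
orientation: [[-0.194, 0.981, 0.001], [0.981, 0.194, -0.0], [-0.0, 0.001, -1.0]]
contact_force: [-3.4, 1.1, 5.7]
finger_gap: 0.0169
grasp_force: 71.4
```

It has seated: the vertical force reversed at the expected height. Release and rise.

Emit:
arm_command(
  plan=[
    [0.4, 0, 0, 0, 0, 0, 0],
    [0, 0, 0, 0, 0, 0, 0],
    [-0.3, 0, 0, 0, 0, 0, 0],
    [-0.5, 0, 0, 0, 0, 0, 0],
    [-0.5, 0, 0, 0, 0, 0, 0],
    [-0.5, 0, 0, -10, 0, 0, 0],
    [-0.5, 0, 0, -35, 0, 0, 0],
    [-0.5, 0, 0, -80, 0, 0, 0],
    [-0.5, 0, 0, -120, 0, 0, 0],
    [-0.5, 0, 0, -120, 0, 0, 0],
  ],
)

```text
time: 25.45
eef_pos: [0.5981, 0.0427, 0.2796]
orientation: [[-0.194, 0.981, 0.008], [0.981, 0.194, -0.0], [-0.002, 0.008, -1.0]]
contact_force: [0.7, 0.1, -1.0]
finger_gap: 0.0642
grasp_force: 0.0
```

Run:
```python
from m import *
w=env.get_image('wrist');a=env.get_image('scene')
cw=cam(w);H=dict(slot_red=(0,.083,.13),slot_plain=(0,-.083,.13))
for l,q in dict(bar_grip=(0,0,.173),bar_red_end=(0,.083,.13),bar_plain_end=(0,-.083,.13)).items():
    for p,c in((w,cw),(a,cam(a))): print(l,np.round(proj(c,place(V,q))[0]),[np.round(d['xy']).tolist() for d in env.tip_of(p,l)[:3]])
A=cv2.resize(w['frame'],(400,300));B=cv2.resize(a['frame'][140:240,210:350],(420,300),interpolation=cv2.INTER_CUBIC)
cv2.imwrite('pics/f.png',np.hstack([cv2.resize(A,(380,300)),B]))
```

```text
bar_grip [251. 194.] [[4.0, 295.0], [251.0, 191.0], [398.0, 211.0]]
bar_grip [280. 175.] [[118.0, 181.0], [279.0, 174.0], [182.0, 176.0]]
bar_red_end [251.  97.] [[12.0, 234.0], [250.0, 94.0]]
bar_red_end [299. 178.] [[273.0, 264.0], [302.0, 175.0], [199.0, 173.0]]
bar_plain_end [251. 253.] [[249.0, 249.0], [411.0, 157.0], [31.0, 319.0]]
bar_plain_end [259. 194.] [[327.0, 257.0], [166.0, 187.0], [261.0, 192.0]]
```

View pics/f.png

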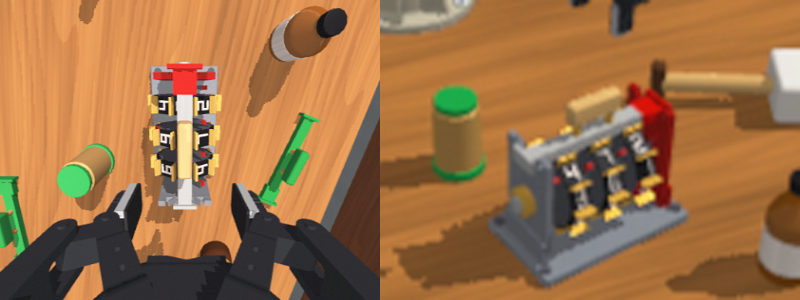

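The bar lies flat in both slots with its red end in the red cheek, 4 7 2 is on the line, the bystanders haven't moved and the gripper is clear. I'll hand it in.

```bash
python3 -c "
from rig import env
print(env.hand_in())"
```

```text
the job is handed in; nothing more can be done
None
```

I handed the job in at about 26 s of the 72 s: the wheels read 4 7 2, and the bar is locked flat with its red end in the red cheek. The last pictures showed nothing else disturbed, but the hand-in gave no verdict.

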